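Lean the bench mirror against the tool chest

ROBOT

A 6-joint arm with a two-finger parallel gripper is mounted at the origin on the work surface. World frame = base frame: x ahead of the robot, y to its left, z up, the work surface at z = 0. Lengths are in m, angles in degrees, forces in N, time in s.
With the tool pointing down it reaches from about 0.25 to 0.775 m from the base axis. Payload 4 kg.
Tool frame: the origin (TCP) lies at the very end of the fingers, on their centre line; the grasp point (between the pads) lies 19 mm behind it; z points along the fingers, y is the line along which they close (so a half turn about z gives the same grasp; the last joint's range is limited). The gripper opens to 94 mm and grips with 3 to 60 N. Pads are 16 mm wide; open, the fingers measure 119 mm over their backs; the gripper's body (75 mm by 177 mm) begins 78 mm behind the grasp point.
Start: joints at [62.389, 4.996, 78.535, -0, 96.463, -5.907], TCP at [0.203, 0.511, 0.206] pointing down, gripper open.
Joint ranges: [-177.83, 177.83], [-43.37, 116.18], [15.69, 146.23], [-61.86, 241.86], [9.47, 152.12], [-147.06, 147.06]. Speed limits (degrees/s): [159.86, 159.86, 180, 180, 180, 180].

INTERFACE

Orientations are given as a 3x3 rotation matrix whose columns are the frame's x, y, z axes.
In Python, from plant import observe, grab_frame, sign_off gives the robot as it stands. The module is installed in compiled form; this text tells all that it offers.
- The arm moves only by the shell command python3 -m pendant 'ROWS' [OPENING]. ROWS is JSON, a list of rows, each a list of 2 entries, a list of its own where there are three numbers: the shift along the tool's x, y, z in mm, then the turn, a rotation vector about the tool's x, y, z in rad. A call has 1 to 10 rows; each row shifts and turns the commanded pose from where the row before left it, along the tool's axes as they then stand; what a row does not reach is not made up. A row lasts 1/12 s, in which the tool goes at most 41.7 mm and 7.16 degrees, less where a joint would pass 70% of its speed; a pose out of reach is approached as far as the arm can. A call is refused whole if a number of a shift passes 41.7 or a number of a turn 0.125, either way. A call with a gripper value outside its range is refused whole. OPENING is the opening, from -1 (shut) to 1 (fully open), set as the call begins (- or left out, the last holds). The fingers move at their own pace and stop on an object; the grip force is fixed at half the most. Time passes only in rows, so rows that do not move let the fingers close. It gives the time, the measured TCP pose, the force, the opening and the grip force at its end, in the units of the state.
- observe(): the state, without advancing time (a new reading comes with each control period).
- grab_frame(name): name is "scene" or "top"; returns a dict with "color" (480x640x3 uint8, blue, green, red), "intrinsics" (3x3 intrinsics, pixels), "cam_to_world" (4x4, takes a point from camera to world coordinates). Camera axes: x right, y up, looking along -z (the intrinsics and any distortion apply to the point x, -y, -z); pixel columns grow to the right and rows downward; lengths in m; the calibration is good to about 2 mm. A picture is of the moment at which its call begins. There is no depth.
- sign_off(): hands the job in; it is judged then, once.
The state is a dict: "time": time; "joint_pos": joint angles; "qvel": joint speeds; "effort": joint torques, N m; "eef_pos": TCP position; "orientation": TCP orientation; "ft_force": force on the tool from outside, world axes, zero at the start; "ft_torque": the same for the moment, N m; "opening": opening from 0.0 (shut) to 1.0 (fully open); "finger_force": force on a finger pad.
Only numpy, scipy, OpenCV 4.12 (cv2) and the standard library are available. Lean on these libraries where they do the work, as an engineer would, in place of code of your own. Each camera call takes 0.05 s, during which the arm holds its last target. There are 200 camera calls.

TASK

Take the framed mirror (the bigger board in the slotted rack) and lean it against the long side of the grey tool chest, standing on the bench with its foot in the gap between the chest and the wooden stop strip, up against the strip and near the strip's middle, glass facing away from the chest. Leave it leaning there by itself, do not let it topple, and leave the smaller plywood board where it stands.

Things in the scene. Friction and masses are not known exactly. Their poses are not given: they have to be found in the camera images.
- mirror: mirror in a dark wooden frame, a flat board 140 mm wide (x), 12 thick (y), 180 tall (z), about 0.4 kg. Origin: centre of its underside; glass on its +y face, flush. Starts upright in one of two 15 mm wide slots (along its x) of a fixed rack, underside 10 mm and top edge 190 mm above the bench; cleats hold its lowest 40 mm, so lift straight up first. Pinch the top edge across the 12 mm
- offcut: plain plywood board 100 mm wide (x), 12 thick (y), 105 tall (z), upright in the rack's other slot, 95 mm beside the mirror, its top 115 mm above the bench. Origin: centre of its underside. The rack's base is 170 x 170 x 10 mm, its cleats reach 50 mm above the bench
- chest: closed grey steel tool chest fixed on the bench, 300 mm long (x), 160 deep (y), 105 tall (z), lid flat but for a low black handle. Origin: centre of its underside. Its upright +y side (80 mm from the origin), facing the stop strip, is the one to lean on
- stop: wooden stop strip fixed on the bench, 240 mm long (x), 20 wide (y), 18 tall (z). Origin: centre of its underside; axes parallel to the chest's. Its -y side faces the chest, 38 to 50 mm from it, so a mirror with its foot against the strip and its back on the chest's top edge leans 14 to 20 degrees from upright
There are look-alikes about, which are no part of the job. Several things have the shape of the mirror; the one meant has the colours described above.

How it is judged (in metres and radians):
At the end, for the whole second after the job is handed in: The mirror stands by itself at rest in the gap, foot on the bench within 12 mm of the strip, its middle within 50 mm of the strip's middle, parallel to it within 11 degrees, leaning on the chest 7 to 28 degrees from upright, glass away from the chest (y of mirror in the frame of stop between -0.028 and -0.01 m and x of mirror in the frame of stop between -0.05 and 0.05 m and height (world z) of mirror below 0.01 m and angle between mirror's own z axis and vertical below 0.49 rad and angle between mirror's own y axis and vertical below 1.45 rad and angle between the x axis of mirror and the x axis of stop, either way round below 0.2 rad and contact force between mirror and chest above 0.1 N and linear speed of mirror below 0.02 m/s); the robot touches nothing.
It fails at once if the mirror topples (tilts more than 40 degrees from upright) (angle between mirror's own z axis and vertical above 0.7 rad).
It fails at once if the smaller plywood board is moved by more than 25 mm (distance of offcut from where it was at the start of the episode above 0.025 m).
It also fails if it takes over 42 s, if anything falls off the work surface, if the arm or the gripper's body presses on something with over 40 N, if the wrist force passes 120 N, or if a joint passes its speed limit or range.

## Working session

There is one attempt and no reset: what is moved stays moved. The work goes in short steps, Python scripts to look and compute and a shell command to move; the robot and the scene stay as the last step left them, time stands still between calls to the robot, and variables do not carry over. Pictures are saved under pics/ and viewed, at most 10 in all, crops included, and the job is handed in when it is done.

```bash
mkdir -p pics; python3 - <<'E'
from plant import *
import cv2,numpy as np
for n in("scene","top"):
    f=grab_frame(n);cv2.imwrite(f"pics/{n}0.png",f["color"]);print(n,f["intrinsics"],np.round(f["cam_to_world"],4));np.savez(f"{n}0.npz",**f)
s=observe();print(s)
E
```

```text
scene [[531.29170051   0.         315.09045679]
 [  0.         531.29170051 238.65797625]
 [  0.           0.           1.        ]] [[-0.4803 -0.7425  0.4668  1.0999]
 [ 0.8771 -0.4066  0.2557  0.3813]
 [-0.      0.5322  0.8466  1.0811]
 [ 0.      0.      0.      1.    ]]
top [[531.39054412   0.         327.4125996 ]
 [  0.         531.39054412 246.23007467]
 [  0.           0.           1.        ]] [[-0.0286  0.9916 -0.1261  0.3807]
 [-0.9991 -0.0323 -0.0269  0.0491]
 [-0.0307  0.1252  0.9917  1.3135]
 [ 0.      0.      0.      1.    ]]
{'time': 0.1, 'joint_pos': array([ 6.23890568e+01,  5.03552113e+00,  7.86149756e+01, -7.20389208e-04,
        9.64626026e+01, -5.90821141e+00]), 'qvel': array([-0.02760504, -0.05074774, -0.25902279,  0.00941145,  0.03239979,
       -0.03958678]), 'effort': array([ 2.39763118e-03, -3.41252339e+01, -3.03301156e+01,  7.20449514e-02,
        3.04045086e-02, -1.03315347e-04]), 'eef_pos': array([0.20317476, 0.51057079, 0.20442488]), 'orientation': array([[-9.29114336e-01,  3.69791473e-01, -9.03788989e-04],
       [ 3.69792528e-01,  9.29112698e-01, -1.75494117e-03],
       [ 1.90759545e-04, -1.96475542e-03, -9.99998052e-01]]), 'ft_force': array([-0.11081283, -0.26492654, -0.76913783]), 'ft_torque': array([ 0.01254992, -0.04876532, -0.01324754]), 'finger_force': 0.0, 'opening': 0.9995093383203947}
```

View pics/scene0.png

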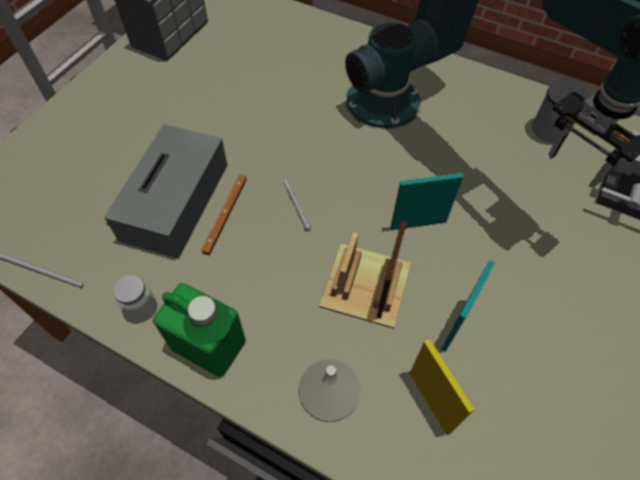

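View pics/top0.png

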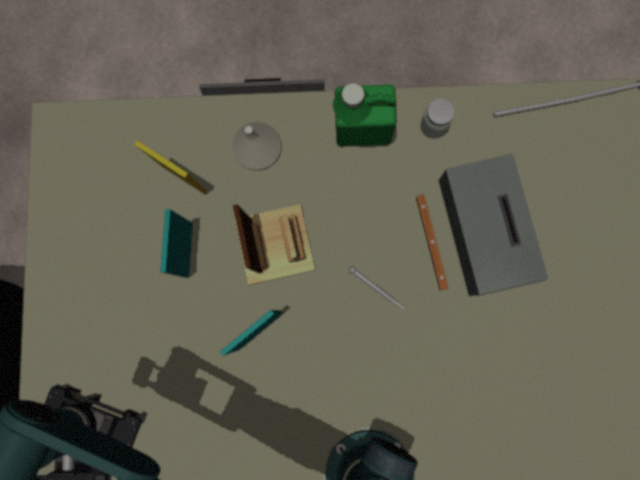

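The scene view shows the mirror in the rack at (395,270), the offcut at (350,255), the chest at (170,190) and the strip at (225,214). In the top view they are at (250,240), (291,238), (495,225) and (432,242). I'll zoom in to see which face has the glass.

```bash
python3 - <<'E'
import cv2,numpy as np
a=np.load("scene0.npz")["color"][210:330,310:420];b=np.load("top0.npz")["color"][190:290,220:330]
f=lambda i:cv2.resize(i,(390,int(i.shape[0]*390/i.shape[1])),interpolation=cv2.INTER_CUBIC)
a,b=f(a),f(b);h=max(len(a),len(b));o=np.zeros((h,790,3),np.uint8);o[:len(a),:390]=a;o[:len(b),400:]=b
cv2.imwrite("pics/z.png",cv2.convertScaleAbs(o,alpha=1.4))
c=np.load("top0.npz")["color"];o=cv2.resize(c[140:310,390:560],(600,600),interpolation=cv2.INTER_CUBIC)
cv2.imwrite("pics/z2.png",cv2.convertScaleAbs(o,alpha=1.4))
E
```

```text
(no output)
```

View pics/z.png

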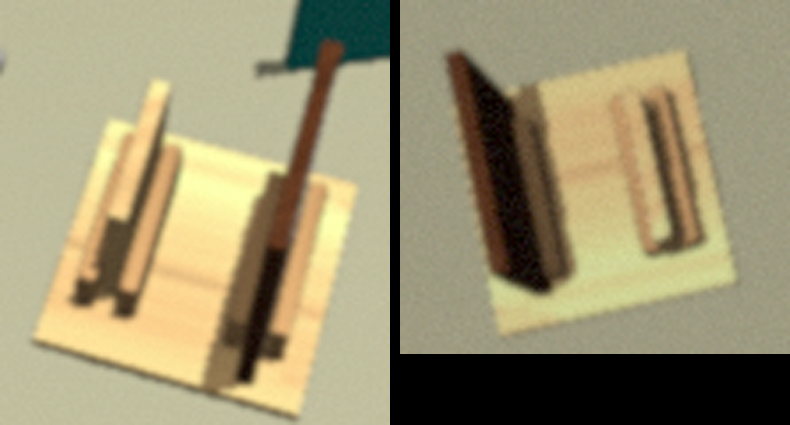

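View pics/z2.png

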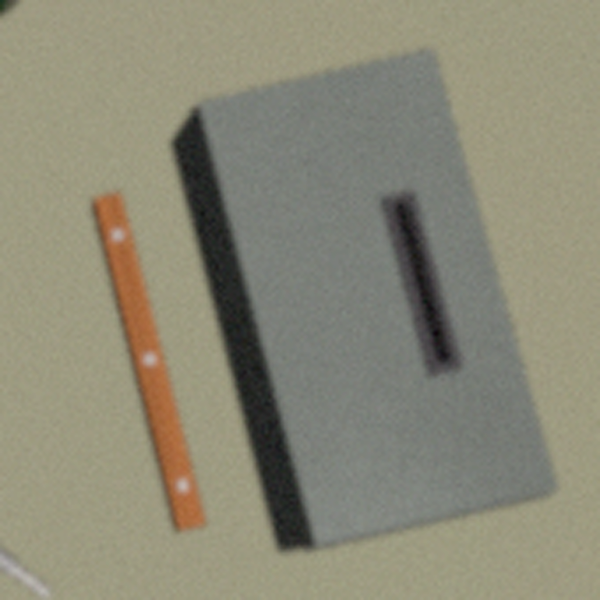

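```bash
cat >h.py <<'E'
import cv2,numpy as np
def ray(f,uv,z):
    K=f["intrinsics"];T=f["cam_to_world"];d=np.linalg.inv(K)@[*uv,1];d=T[:3,:3]@(d*[1,-1,-1]);o=T[:3,3]
    return o+d*(z-o[2])/d[2]
def proj(f,p):
    T=f["cam_to_world"];c=T[:3,:3].T@(np.array(p)-T[:3,3]);q=f["intrinsics"]@(c*[1,-1,-1]);return q[:2]/q[2]
def box(m):
    n,l,s,c=cv2.connectedComponentsWithStats(m.astype(np.uint8));i=1+s[1:,4].argmax()
    k=max(cv2.findContours((l==i).astype(np.uint8),0,1)[0],key=cv2.contourArea);return cv2.minAreaRect(k),s[i]
E
python3 - <<'E'
from h import *
f=dict(np.load("top0.npz"));c=f["color"];h=cv2.cvtColor(c,40).astype(int)
H,S,V=h[...,0],h[...,1],h[...,2]
def rep(n,m,off,z):
    m2=np.zeros(c.shape[:2],bool);x0,x1,y0,y1=off;m2[y0:y1,x0:x1]=m[y0:y1,x0:x1]
    r,s=box(m2);P=np.array([ray(f,p,z) for p in cv2.boxPoints(r)]);e=np.roll(P,-1,0)-P
    L=np.linalg.norm(e,axis=1);i=L.argmax();print(n,s,np.round(P[:,:2],4).tolist(),"ctr",P.mean(0).round(4),L.round(4),"ang",np.degrees(np.arctan2(e[i,1],e[i,0])).round(2))
rep("strip",(H<15)&(S>130)&(V>80),(400,460,180,300),.018)
rep("chest",(S<45)&(V>60)&(V<140),(430,560,140,310),.105)
rep("mirtop",(S>130)&(V>40)&(H<15),(225,275,195,290),.19)
print("top face rows"); 
for y in (220,228,236,244,252,260):print(y,[tuple(int(v) for v in c[y,x]) for x in range(234,270,2)])
g=dict(np.load("scene0.npz"));cc=g["color"]
print("scene")
for y in (235,245,255,265,275):print(y,[tuple(int(v) for v in cc[y,x]) for x in range(380,412,2)])
E
```

```text
strip [417 196  31  94 653] [[0.6621, -0.1379], [0.6663, -0.1567], [0.4357, -0.2028], [0.4315, -0.1845]] ctr [ 0.5489 -0.1705  0.018 ] [0.0193 0.2352 0.0188 0.2352] ang -168.69
chest [ 435  151  116  159 9520] [[0.7237, -0.1704], [0.7551, -0.3976], [0.4049, -0.4282], [0.374, -0.2094]] ctr [ 0.5644 -0.3014  0.105 ] [0.2293 0.3516 0.221  0.3519] ang 6.37
mirtop [234 205  17  62 255] [[0.6189, 0.2809], [0.6205, 0.2714], [0.487, 0.2453], [0.4853, 0.2546]] ctr [0.5529 0.2631 0.19  ] [0.0096 0.1361 0.0094 0.1361] ang 11.12
top face rows
220 [(84, 108, 114), (44, 66, 82), (17, 35, 61), (13, 30, 53), (3, 7, 17), (0, 4, 13), (0, 0, 8), (11, 17, 16), (6, 12, 18), (31, 48, 62), (50, 70, 86), (49, 72, 87), (47, 70, 87), (71, 99, 115), (89, 128, 145), (90, 130, 147), (90, 130, 147), (91, 130, 148)]
228 [(92, 111, 112), (79, 101, 113), (33, 50, 70), (19, 32, 58), (5, 24, 41), (1, 5, 15), (0, 0, 2), (3, 7, 13), (0, 2, 13), (18, 33, 44), (38, 54, 72), (37, 53, 68), (31, 41, 53), (46, 69, 81), (80, 116, 135), (88, 130, 148), (90, 129, 149), (91, 129, 150)]
236 [(90, 108, 110), (90, 109, 112), (79, 10
[... 1620 characters left out ...]
(111, 140, 144), (105, 130, 135), (53, 70, 85), (21, 38, 68), (31, 44, 70), (86, 102, 107), (113, 134, 137), (112, 135, 136), (112, 135, 136), (111, 134, 136), (111, 133, 136), (112, 135, 136)]
265 [(123, 180, 176), (95, 140, 144), (55, 83, 97), (43, 63, 81), (38, 54, 74), (27, 43, 73), (24, 43, 74), (43, 59, 80), (81, 110, 130), (82, 122, 156), (77, 114, 146), (93, 138, 155), (113, 165, 181), (114, 166, 181), (112, 165, 179), (108, 142, 150)]
275 [(51, 79, 98), (46, 67, 86), (40, 61, 79), (31, 47, 70), (28, 43, 72), (25, 41, 71), (61, 72, 89), (77, 111, 140), (84, 124, 159), (84, 125, 150), (113, 167, 170), (123, 182, 181), (124, 184, 182), (125, 177, 176), (113, 141, 143), (111, 135, 136)]
```

```bash
python3 - <<'E'
from h import *
import numpy as np
t=dict(np.load("top0.npz"));s=dict(np.load("scene0.npz"))
a=np.radians(11.2);X=np.array([np.cos(a),np.sin(a),0]);Y=np.array([-np.sin(a),np.cos(a),0]);C=np.array([.553,.263,0])
for n,f in(("top",t),("scene",s)):
  for side in(-1,1):
    P=[C+X*x+Y*side*.006+np.array([0,0,z]) for x,z in((-.07,.19),(.07,.19),(.07,.05),(-.07,.05))]
    q=np.array([proj(f,p) for p in P],np.float32);print(n,side,q.round(1).tolist(),"signed area",cv2.contourArea(q,True))
    W=cv2.warpPerspective(f["color"],cv2.getPerspectiveTransform(q,np.float32([[0,0],[140,0],[140,140],[0,140]])),(140,140))
    if n=="top" and side==-1 or n=="scene":
      g=cv2.resize(W,(7,7),interpolation=cv2.INTER_AREA)
      for r in g:print([tuple(int(v) for v in p) for p in r])
c=t["color"];print("chest side",c[220:260,458:461].reshape(-1,3).mean(0),"lid",c[200:260,480:490].reshape(-1,3).mean(0))
for y in(215,235,255):print([tuple(int(v) for v in c[y,x]) for x in range(440,476,2)])
E
```

```text
top -1 [[251.0, 266.3999938964844], [237.89999389648438, 203.60000610351562], [249.3000030517578, 215.39999389648438], [261.20001220703125, 271.5]] signed area 534.6602003248408
[(6, 10, 20), (4, 8, 18), (5, 11, 21), (7, 11, 23), (6, 11, 21), (6, 12, 22), (24, 33, 40)]
[(4, 6, 14), (3, 6, 13), (7, 9, 14), (5, 8, 15), (6, 7, 14), (3, 7, 13), (23, 30, 35)]
[(6, 8, 15), (5, 7, 13), (4, 7, 14), (5, 7, 14), (4, 6, 13), (4, 6, 13), (24, 30, 35)]
[(6, 9, 15), (5, 8, 13), (5, 7, 15), (3, 5, 12), (3, 6, 13), (4, 6, 14), (24, 30, 35)]
[(7, 9, 16), (6, 10, 16), (6, 9, 17), (3, 6, 13), (5, 8, 15), (5, 8, 14), (23, 30, 34)]
[(6, 10, 16), (7, 12, 18), (6, 10, 19), (5, 10, 18), (6, 11, 18), (4, 8, 16), (23, 30, 36)]
[(11, 18, 26), (12, 21, 29), (12, 20, 30), (14, 22, 32), (14, 23, 32), (12, 21, 30), (23, 33, 40)]
top 1 [[245.60000610351562, 267.70001220703125], [232.5, 204.89999389648438], [244.5, 216.5], [256.29998779296875, 272.70001220703125]] signed area 572.279444839689
scene -1 [[401.1000061035156, 219.89999389648438], [385.0, 278.29998779296875], [377.6000061035156, 309.3999938964844], [392.
[... 1881 characters left out ...]
9, 34, 31), (27, 30, 24), (31, 32, 30), (67, 70, 67), (88, 93, 90), (89, 92, 90), (89, 93, 90), (88, 91, 87), (86, 90, 88), (88, 91, 91), (84, 89, 86), (86, 91, 89)]
[(89, 108, 109), (94, 112, 114), (92, 111, 113), (91, 110, 111), (94, 111, 113), (89, 107, 109), (68, 83, 83), (31, 35, 35), (26, 27, 26), (24, 26, 25), (23, 25, 25), (35, 39, 35), (78, 82, 79), (89, 92, 89), (84, 88, 85), (89, 94, 91), (86, 91, 87), (88, 91, 89)]
[(79, 99, 113), (90, 109, 111), (90, 110, 112), (93, 112, 113), (93, 112, 113), (92, 109, 112), (93, 112, 114), (95, 113, 115), (84, 102, 103), (53, 62, 64), (33, 32, 31), (24, 23, 24), (24, 25, 25), (27, 29, 29), (54, 56, 57), (81, 85, 81), (86, 90, 87), (87, 92, 91)]
```

The face towards the offcut is evenly dark brown, so it is the back. That puts the glass on world +y, already facing away from the chest. Mirror and strip both lie at about 11°.

```bash
cat >>h.py <<'E'
from scipy.spatial.transform import Rotation as R
from plant import observe
def go(p,ang,tilt=0):
    "offset in present tool axes to TCP p, tool y at heading ang deg, tilt deg about mirror x (top towards -y)"
    a=np.radians(ang);X=np.array([np.cos(a),np.sin(a),0]);Y=np.array([-np.sin(a),np.cos(a),0])
    T=R.from_rotvec(X*np.radians(tilt)).as_matrix()@np.array([-X,Y,[0,0,-1]]).T
    s=observe();O=s["orientation"];d=(np.array(p)-s["eef_pos"])*1000
    print("t",s["time"],"pos",s["eef_pos"].round(4),"shift tool now",(O.T@d).round(1),"shift in goal axes",(T.T@d).round(1),"turn",R.from_matrix(O.T@T).as_rotvec().round(3),"F",s["ft_force"].round(1))
E
python3 - <<'E'
from h import *
f=dict(np.load("top0.npz"));c=f["color"].astype(int)
S=np.array([.5489,-.1705]);a=np.radians(11.31);X=np.array([np.cos(a),np.sin(a)]);Y=np.array([-X[1],X[0]])
P=[]
for y in range(178,288,4):
    g=c[y,435:490].sum(1);i=np.where(g<130)[0]
    j=i.max();k=next(k for k in range(j,j+6) if g[k]>=175);u=435+k-1+(175-g[k-1])/(g[k]-g[k-1]);P.append(ray(f,(u,y),.105)[:2]-S)
P=np.array(P);u=P@X;v=P@Y;k=np.polyfit(u,v,1);print("chest edge in strip frame",k.round(4),(v-np.polyval(k,u)).std().round(4),"gap",(-.01-k[1]).round(4))
go([.553,.263,.26],11.2)
E
python3 -m pendant '[[[0,0,-12],[0,0,-0.115]],[[0,0,-12],[0,0,-0.115]],[[0,0,-12],[0,0,-0.115]],[[0,0,-12],[0,0,-0.115]],[[0,0,-12],[0,0,-0.115]],[[0,0,0],[0,0,0]]]'
python3 -c "
from h import *
go([.553,.263,.26],11.2)"
```

```text
chest edge in strip frame [-0.0018 -0.0568] 0.0002 gap 0.0468
t 0.1 pos [0.2032 0.5106 0.2044] shift tool now [-416.6 -100.8  -55.5] shift in goal axes [-295.1 -310.8  -55.6] turn [-0.002 -0.001 -0.574] F [-0.1 -0.3 -0.8]
time: 0.6
eef_pos: [0.2038, 0.5118, 0.2679]
orientation: [[-0.98, -0.197, 0.002], [-0.197, 0.98, 0.004], [-0.003, 0.003, -1.0]]
ft_force: [0.0, -0.1, 0.5]
opening: 0.997
finger_force: 0.0
t 0.6 pos [0.2038 0.5118 0.2679] shift tool now [-293.4 -312.6    7.6] shift in goal axes [-294.2 -311.9    7.9] turn [0.003 0.003 0.003] F [ 0.  -0.1  0.5]
```

```bash
python3 -m pendant '[[[-15,-15,0],[0,0,0]],[[-29,-31,0],[0,0,0]],[[-29,-31,0],[0,0,0]],[[-29,-31,0],[0,0,0]],[[-29,-31,0],[0,0,0]],[[-29,-31,0],[0,0,0]],[[-29,-31,0],[0,0,0]],[[-29,-31,0],[0,0,0]],[[-29,-31,0],[0,0,0]],[[-29,-31,0],[0,0,0]]]' >/dev/null
python3 -m pendant '[[[-15,-17,0],[0,0,0]],[[0,0,0],[0,0,0]],[[0,0,0],[0,0,0]]]' 
python3 -c "
from h import *
from plant import grab_frame
go([.553,.263,.157],11.2)
a=grab_frame('top')['color'][130:340,120:400];b=grab_frame('scene')['color'][100:360,290:570]
cv2.imwrite('pics/g.png',cv2.resize(np.vstack([a,b]),None,fx=1.25,fy=1.25))"
```

```text
time: 1.68
eef_pos: [0.5441, 0.2658, 0.2635]
orientation: [[-0.982, -0.19, -0.003], [-0.19, 0.982, -0.001], [0.003, 0.0, -1.0]]
ft_force: [0.9, -0.1, 0.2]
opening: 0.997
finger_force: 0.0
t 1.6833 pos [0.5441 0.2658 0.2635] shift tool now [ -8.6  -4.4 106.5] shift in goal axes [ -8.2  -4.5 106.5] turn [ 0.    -0.003 -0.004] F [ 0.9 -0.1  0.2]
```

View pics/g.png

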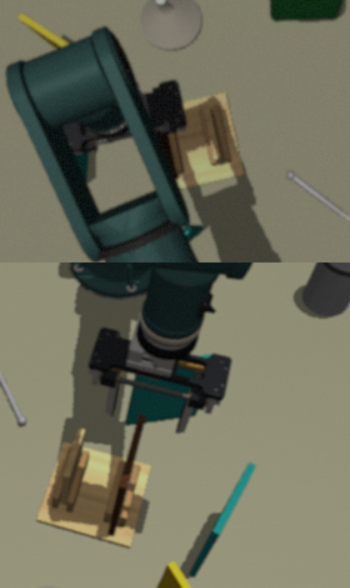

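The open fingers, at (112,405) and (183,420) in the lower half, straddle the mirror's top edge at (141,418). I'll centre and go down.

```bash
python3 -m pendant '[[[-8,-4,10],[0,0,0]],[[0,0,20],[0,0,0]],[[0,0,25],[0,0,0]],[[0,0,25],[0,0,0]],[[0,0,16],[0,0,0]],[[0,0,10],[0,0,0]],[[0,0,0],[0,0,0]],[[0,0,0],[0,0,0]]]'
python3 -m pendant '[[[0,0,0],[0,0,0]],[[0,0,0],[0,0,0]],[[0,0,0],[0,0,0]],[[0,0,0],[0,0,0]],[[0,0,0],[0,0,0]],[[0,0,0],[0,0,0]],[[0,0,0],[0,0,0]],[[0,0,0],[0,0,0]]]' -1
python3 -c "
from h import *
go([.553,.263,.157],11.2)"
```

```text
time: 2.45
eef_pos: [0.5519, 0.265, 0.1594]
orientation: [[-0.981, -0.196, -0.0], [-0.196, 0.981, -0.0], [0.0, -0.0, -1.0]]
ft_force: [-0.1, 0.0, 0.6]
opening: 1.002
finger_force: 0.0
time: 3.12
eef_pos: [0.5524, 0.2644, 0.1595]
orientation: [[-0.981, -0.195, -0.0], [-0.195, 0.981, 0.0], [0.0, 0.0, -1.0]]
ft_force: [-0.1, 1.0, 0.4]
opening: 0.467
finger_force: 0.0
t 3.1167 pos [0.5524 0.2644 0.1595] shift tool now [-0.4 -1.5  2.5] shift in goal axes [-0.4 -1.5  2.5] turn [ 0.    -0.     0.001] F [-0.1  1.   0.4]
```

```bash
python3 -m pendant '[[[0,0,2],[0,0,0]],[[0,0,0],[0,0,0]],[[0,0,0],[0,0,0]],[[0,0,0],[0,0,0]],[[0,0,0],[0,0,0]],[[0,0,0],[0,0,0]],[[0,0,0],[0,0,0]],[[0,0,0],[0,0,0]],[[0,0,0],[0,0,0]],[[0,0,0],[0,0,0]]]'
python3 -c "
from h import *
go([.553,.263,.157],11.2)"
```

```text
time: 3.95
eef_pos: [0.5524, 0.2641, 0.1574]
orientation: [[-0.981, -0.195, 0.0], [-0.195, 0.981, -0.001], [0.0, -0.001, -1.0]]
ft_force: [0.5, -1.4, -0.4]
opening: 0.126
finger_force: 30.0
t 3.95 pos [0.5524 0.2641 0.1574] shift tool now [-0.4 -1.2  0.4] shift in goal axes [-0.4 -1.2  0.4] turn [-0.001 -0.     0.   ] F [ 0.5 -1.4 -0.4]
```

```bash
python3 -m pendant '[[[0,0,-4],[0,0,0]],[[0,0,-8],[0,0,0]],[[0,0,-14],[0,0,0]],[[0,0,-20],[0,0,0]],[[0,0,-22],[0,0,0]],[[0,0,-22],[0,0,0]],[[0,0,-22],[0,0,0]],[[0,0,-18],[0,0,0]],[[0,0,-10],[0,0,0]],[[0,0,-5],[0,0,0]]]'
python3 -c "
from h import *
from plant import grab_frame
go([.55,-.12,.31],11.3)
a=grab_frame('top')['color'][130:340,120:500];b=grab_frame('scene')['color'][60:330,190:570]
cv2.imwrite('pics/g2.png',cv2.resize(np.vstack([a,b]),None,fx=1.2,fy=1.2))"
```

```text
time: 4.78
eef_pos: [0.5526, 0.2651, 0.3049]
orientation: [[-0.981, -0.196, 0.003], [-0.196, 0.981, 0.002], [-0.003, 0.001, -1.0]]
ft_force: [-0.0, 0.5, -2.8]
opening: 0.126
finger_force: 30.0
t 4.7833 pos [0.5526 0.2651 0.3049] shift tool now [  77.9 -377.1   -5.9] shift in goal axes [  78.1 -377.1   -5.1] turn [ 0.001  0.003 -0.   ] F [-0.   0.5 -2.8]
```

View pics/g2.png

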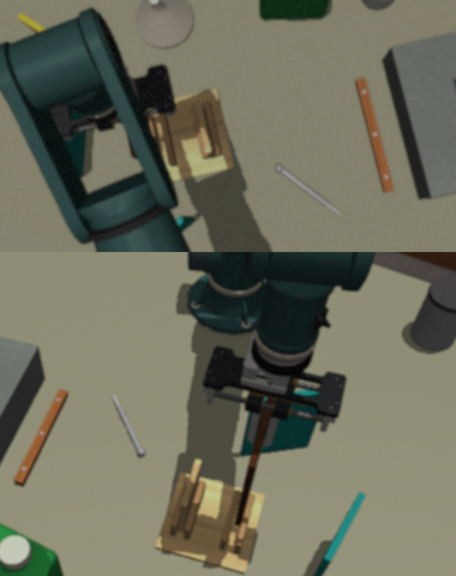

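The mirror is held and clear of its slot, and the offcut at (207,128) hasn't moved. There's a grey patch at (262,425) that could be the glass, so I'll zoom in.

```bash
python3 -c "
from h import *
from plant import grab_frame
a=grab_frame('scene')['color'][130:310,350:490]
cv2.imwrite('pics/g3.png',cv2.convertScaleAbs(cv2.resize(a,(460,591),interpolation=cv2.INTER_CUBIC),alpha=1.5))"
```

```text
(no output)
```

View pics/g3.png

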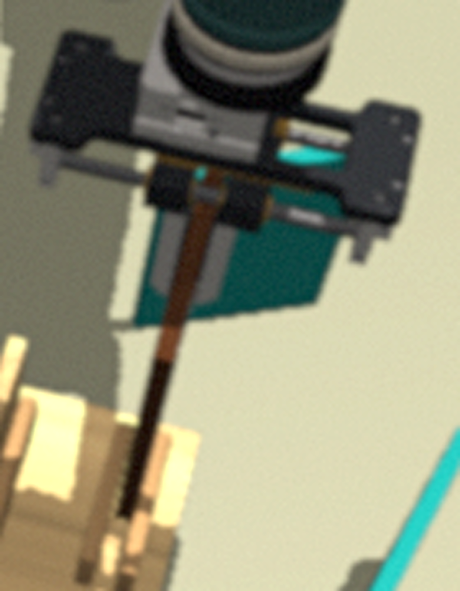

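Those grey patches are just the fingertips behind the mirror. I'll carry it on; once it's at the strip, the scene camera will see the +y face.

```bash
cat >>h.py <<'E'
def foot(y,z,tilt,x=0.):
    a=np.radians(11.3);X=np.array([np.cos(a),np.sin(a),0]);Y=np.array([-np.sin(a),np.cos(a),0]);t=np.radians(tilt)
    F=np.array([.5489,-.1705,z])+X*x+Y*y
    go(F+.1474*(np.array([0,0,np.cos(t)])-Y*np.sin(t)),11.3,tilt)
E
python3 -c "
from h import *
foot(-.0193,.13,14)"
```

```text
t 4.9333 pos [0.5521 0.2647 0.3018] shift tool now [  88.1 -481.1   28.7] shift in goal axes [  88.4 -473.7  -88.5] turn [-0.244 -0.001 -0.001] F [-0.8  0.1 -3.8]
```

```bash
python3 -m pendant '[[[2,-10,0],[0,0,0]],[[4,-20,0],[0,0,0]],[[6,-30,0],[0,0,0]],[[6,-30,0],[0,0,0]],[[6,-30,0],[0,0,0]],[[6,-30,0],[0,0,0]],[[6,-30,0],[0,0,0]],[[6,-30,0],[0,0,0]],[[6,-30,0],[0,0,0]],[[6,-30,0],[0,0,0]]]' >/dev/null
python3 -m pendant '[[[6,-30,0],[0,0,0]],[[6,-30,0],[0,0,0]],[[6,-30,0],[0,0,0]],[[6,-30,0],[0,0,0]],[[5,-25,0],[0,0,0]],[[4,-20,0],[0,0,0]],[[2,-15,0],[0,0,0]],[[0,-8,0],[0,0,0]],[[0,-3,0],[0,0,0]],[[0,0,0],[0,0,0]]]'
python3 -m pendant '[[[0,0,0],[-0.03,0,0]],[[0,0,0],[-0.06,0,0]],[[0,0,0],[-0.07,0,0]],[[0,0,0],[-0.06,0,0]],[[0,0,0],[-0.024,0,0]],[[0,0,0],[0,0,0]],[[0,0,0],[0,0,0]]]'
python3 -c "
from h import *
from plant import grab_frame
foot(-.0193,.13,14)
b=grab_frame('scene')['color'][60:330,50:450]
cv2.imwrite('pics/g4.png',cv2.resize(b,None,fx=1.8,fy=1.8))"
```

```text
time: 6.6
eef_pos: [0.5549, -0.205, 0.3017]
orientation: [[-0.981, -0.195, -0.001], [-0.195, 0.981, 0.001], [0.001, 0.001, -1.0]]
ft_force: [1.3, -0.1, -4.4]
opening: 0.126
finger_force: 30.0
time: 7.18
eef_pos: [0.5552, -0.2045, 0.3022]
orientation: [[-0.981, -0.19, -0.047], [-0.196, 0.952, 0.236], [0.0, 0.241, -0.971]]
ft_force: [-0.6, 0.1, -2.7]
opening: 0.126
finger_force: 30.0
t 7.1833 pos [ 0.5552 -0.2045  0.3022] shift tool now [ -0.5 -26.8  23.4] shift in goal axes [ -0.5 -26.8  23.4] turn [-0.001 -0.    -0.   ] F [-0.6  0.1 -2.7]
```

View pics/g4.png

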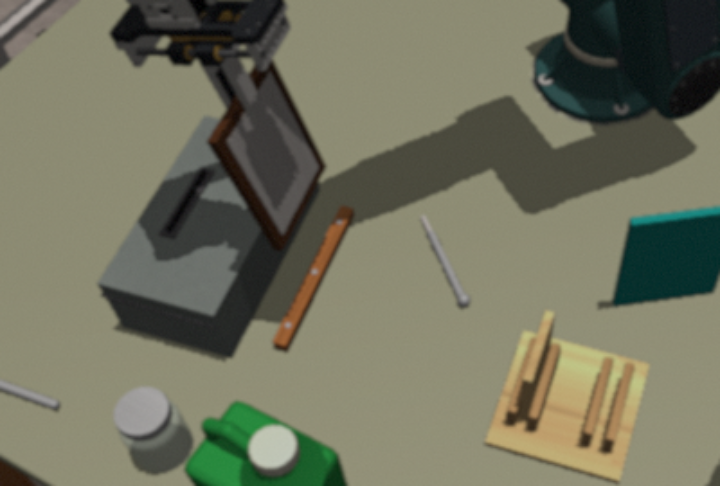

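The bordered glass, at (270,150), faces away from the chest as wanted, and the rack at (570,400) shows the offcut in place. I'll line up and start down.

```bash
python3 -m pendant '[[[0,-8,7],[0,0,0]],[[0,-12,10],[0,0,0]],[[0,-7,6],[0,0,0]],[[0,0,0],[0,0,0]],[[0,-2.5,10],[0,0,0]],[[0,-5,20],[0,0,0]],[[0,-5,20],[0,0,0]],[[0,-4,16],[0,0,0]],[[0,-2,8],[0,0,0]],[[0,0,0],[0,0,0]]]'
python3 -m pendant '[[[0,0,0],[0,0,0]],[[0,0,0],[0,0,0]],[[0,0,0],[0,0,0]]]' >/dev/null
python3 -c "
from h import *
from plant import grab_frame
foot(-.0193,.006,14)
f=grab_frame('scene');a=np.radians(11.3);X=np.array([np.cos(a),np.sin(a),0]);Y=np.array([-np.sin(a),np.cos(a),0])
for x in(-.07,.07):
  # predicted front bottom corners from the current tool pose
  s=observe();O=s['orientation'];p=s['eef_pos']+O@np.array([-x,.006,.1474]);print(p.round(4),proj(f,p).round(1))
b=f['color'][120:270,120:270]
cv2.imwrite('pics/g5.png',cv2.resize(b,(600,600),interpolation=cv2.INTER_CUBIC))"
```

```text
time: 8.07
eef_pos: [0.5578, -0.2245, 0.1943]
orientation: [[-0.981, -0.188, -0.052], [-0.195, 0.951, 0.24], [0.004, 0.245, -0.969]]
ft_force: [-0.2, -0.3, -4.1]
opening: 0.128
finger_force: 30.0
t 8.3167 pos [ 0.5597 -0.2257  0.1992] shift tool now [ -0.1 -10.8  49. ] shift in goal axes [ -0.3 -10.9  49. ] turn [-0.003  0.003 -0.   ] F [ 0.1 -0.4 -2.9]
[ 0.4833 -0.199   0.0572] [228.4 178. ]
[ 0.6206 -0.1717  0.0576] [205.2 223.1]
```

View pics/g5.png

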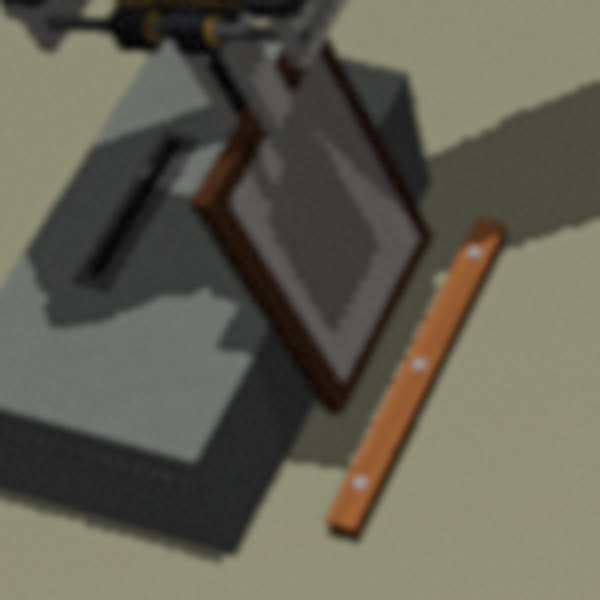

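The bottom corners appear at (430,235) and (340,410) in the crop, against predictions of (433,232) and (341,412). So the mirror sits in the hand as computed, and I'll continue down.

```bash
python3 -m pendant '[[[0,-2,8],[0,0,0]],[[0,-3,14],[0,0,0]],[[0,-3,14],[0,0,0]],[[0,-2,9],[0,0,0]],[[0,-0.8,4],[0,0,0]],[[0,0,0],[0,0,0]],[[0,0,0],[0,0,0]],[[0,0,0],[0,0,0]]]'
python3 -c "
from h import *
foot(-.0193,.0015,14)"
```

```text
time: 9.03
eef_pos: [0.559, -0.2242, 0.148]
orientation: [[-0.981, -0.189, -0.046], [-0.195, 0.952, 0.237], [-0.001, 0.241, -0.971]]
ft_force: [0.9, -0.9, -4.1]
opening: 0.129
finger_force: 30.0
t 9.0333 pos [ 0.559  -0.2242  0.148 ] shift tool now [-0.6 -1.2  3.3] shift in goal axes [-0.6 -1.2  3.3] turn [-0.001  0.001 -0.001] F [ 0.9 -0.9 -4.1]
```

```bash
python3 -m pendant '[[[0,-0.5,1.5],[0,0,0]],[[0,-0.4,1.2],[0,0,0]],[[0,0,0],[0,0,0]],[[0,0,0],[0,0,0]],[[0,0,0],[0,0,0]]]'
python3 -m pendant '[[[0,-1.5,0],[-0.01,0,0]],[[0,-2.2,0],[-0.015,0,0]],[[0,-1.5,0],[-0.01,0,0]],[[0,-1.5,0],[-0.01,0,0]],[[0,0,0],[0,0,0]],[[0,0,0],[0,0,0]],[[0,0,0],[0,0,0]]]'
python3 -c "
from h import *
foot(-.0193,.0015,18)"
```

```text
time: 9.45
eef_pos: [0.559, -0.2243, 0.1446]
orientation: [[-0.981, -0.189, -0.046], [-0.195, 0.952, 0.237], [-0.001, 0.241, -0.97]]
ft_force: [0.6, -0.0, -2.7]
opening: 0.125
finger_force: 30.0
time: 10.03
eef_pos: [0.5603, -0.2307, 0.143]
orientation: [[-0.981, -0.187, -0.055], [-0.195, 0.94, 0.279], [-0.001, 0.285, -0.959]]
ft_force: [1.7, -1.3, 0.5]
opening: 0.126
finger_force: 30.0
t 10.0333 pos [ 0.5603 -0.2307  0.143 ] shift tool now [-0.7 -3.8  0.3] shift in goal axes [-0.7 -3.8  0.2] turn [-0.025  0.001 -0.001] F [ 1.7 -1.3  0.5]
```

```bash
python3 -m pendant '[[[0,-1.5,0],[-0.01,0,0]],[[0,-1.5,0],[-0.01,0,0]],[[0,0,0],[0,0,0]],[[0,0,0],[0,0,0]],[[0,0,0],[0,0,0]]]'
python3 -m pendant '[[[0,-1.5,0],[-0.01,0,0]],[[0,0,0],[0,0,0]],[[0,0,0],[0,0,0]],[[0,0,0],[0,0,0]]]'
python3 -c "
from h import *
foot(-.0193,.0015,18)"
```

```text
time: 10.45
eef_pos: [0.5608, -0.2335, 0.1422]
orientation: [[-0.981, -0.186, -0.058], [-0.195, 0.934, 0.298], [-0.001, 0.304, -0.953]]
ft_force: [0.8, -1.0, 2.1]
opening: 0.124
finger_force: 30.0
time: 10.78
eef_pos: [0.561, -0.2345, 0.1419]
orientation: [[-0.981, -0.186, -0.061], [-0.195, 0.931, 0.308], [-0.001, 0.314, -0.949]]
ft_force: [0.2, 1.1, 5.2]
opening: 0.124
finger_force: 30.0
t 10.7833 pos [ 0.561  -0.2345  0.1419] shift tool now [-0.7  0.2  0.3] shift in goal axes [-0.7  0.2  0.3] turn [ 0.005  0.001 -0.   ] F [0.2 1.1 5.2]
```

The force shows the foot on the bench and the back touching the chest, at 18.3° of tilt. I'll open part way.

```bash
python3 -m pendant '[[[0,0,0],[0,0,0]],[[0,0,0],[0,0,0]],[[0,0,0],[0,0,0]],[[0,0,0],[0,0,0]],[[0,0,0],[0,0,0]],[[0,0,0],[0,0,0]],[[0,0,0],[0,0,0]],[[0,0,0],[0,0,0]]]' -0.1
python3 -m pendant '[[[0,0,-3],[0,0,0]],[[0,0,-6],[0,0,0]],[[0,0,-10],[0,0,0]],[[0,0,-16],[0,0,0]],[[0,0,-20],[0,0,0]],[[0,0,-25],[0,0,0]],[[0,0,-20],[0,0,0]],[[0,0,-10],[0,0,0]],[[0,0,0],[0,0,0]],[[0,0,0],[0,0,0]]]'
python3 -c "
from h import *
from plant import grab_frame
f=grab_frame('scene');g=grab_frame('top');a=np.radians(11.3)
b=f['color'][120:270,120:270];d=g['color'][140:310,390:560]
cv2.imwrite('pics/g6.png',np.hstack([cv2.resize(b,(400,400)),cv2.resize(d,(400,400))]))"
```

```text
time: 11.45
eef_pos: [0.5608, -0.2348, 0.1412]
orientation: [[-0.981, -0.185, -0.061], [-0.195, 0.931, 0.308], [0.0, 0.314, -0.95]]
ft_force: [-0.2, -0.3, -0.3]
opening: 0.448
finger_force: 0.0
time: 12.28
eef_pos: [0.5679, -0.2692, 0.247]
orientation: [[-0.981, -0.185, -0.059], [-0.195, 0.932, 0.306], [-0.002, 0.312, -0.95]]
ft_force: [-0.1, 0.5, -0.3]
opening: 0.45
finger_force: 0.0
```

View pics/g6.png

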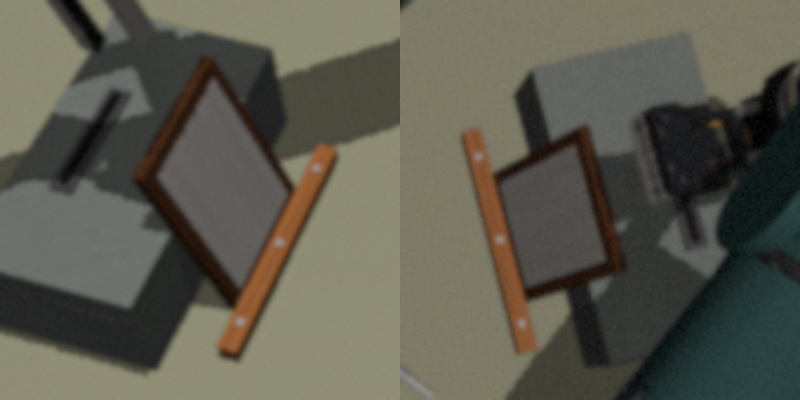

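The mirror is leaning on the chest with its foot along the strip. In the right view the foot runs (497,177) to (527,297), with its middle next to the strip's middle at (499,241). The glass faces outward and the gripper is clear, so I'll hand in.

```bash
python3 -m pendant '[[[0,0,-10],[0,0,0]],[[0,0,-5],[0,0,0]],[[0,0,0],[0,0,0]],[[0,0,0],[0,0,0]],[[0,0,0],[0,0,0]]]' | head -2; python3 -c "
from plant import *
print(sign_off())"
```

```text
time: 12.8
eef_pos: [0.5684, -0.273, 0.2593]
the job is handed in; nothing more can be done
None
```

I handed the job in at 12.8 s. In the last camera check, the mirror was leaning on the chest by itself, foot along the strip near its middle and glass facing outward. The offcut was in place in the last view that showed the rack, before placing, and the arm did not go back there; the hand-in gave no verdict.

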